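Slide a locked tube-rack carriage home to its reader

ROBOT

A 6-joint arm with a two-finger parallel gripper is mounted at the origin on the work surface. World frame = base frame: x ahead of the robot, y to its left, z up, the work surface at z = 0. Lengths are in mm, angles in rad, forces in N, time in s.
With the tool pointing down it reaches from about 375 to 900 mm from the base axis. Payload 3.1 kg.
Tool frame: the origin (TCP) lies on the centre line of the jaws, within the pads' length; the fingertips stand 11 mm ahead of it and the grasp point (between the pads) lies 8 mm behind it; z points along the fingers, y is the line along which they close (so a half turn about z gives the same grasp; the last joint's range is limited). The gripper opens to 87 mm and grips with 3 to 60 N. Pads are 19 mm wide; open, the fingers measure 117 mm over their backs; the gripper's body (75 mm by 190 mm) begins 51 mm behind the grasp point.
Start: joints at [-1.417, 0.527, 1.433, -0, 1.181, -0.178], TCP at [203.613, -590.879, 233.548] pointing down, gripper open.
Joint ranges: [-3.08, 3.08], [-0.75, 2.2], [0.22, 2.44], [-1.43, 4.57], [0, 2.65], [-2.85, 2.85]. Speed limits (rad/s): [2.79, 2.79, 3.14, 3.14, 3.14, 3.14].

INTERFACE

Orientations are given as a unit quaternion [w, x, y, z].
In Python, from workcell import arm, viewer gives the robot as it stands.
- The arm moves only by the tool arm_command, never from a script. Its argument "commands" is a list of rows, each an object of numbers: "x", "y", "z": the shift along the tool's x, y, z in mm; "roll": the turn about the tool's z in rad; "grip": the opening, from 0 (shut) to 1 (fully open). A call has 1 to 12 rows; each row is the pose to reach, as a shift and turn from the pose commanded when the call began, along the tool's axes at that moment; what a row does not reach only later rows make up. A row lasts 1/8 s, in which the tool goes at most 62.5 mm and 10.7 degrees, less where a joint would pass 70% of its speed; a pose out of reach is approached as far as the arm can. A call with a gripper value outside its range is refused whole. The fingers move at their own pace and stop on an object; "newtons" is the grip in N (left out, the last holds). Time passes only in rows, so rows that repeat a pose let the fingers close. It gives the time, the measured TCP pose, the force, the opening and the grip force at its end, in the units of the state.
- arm.state(): the state, without advancing time (a new reading comes with each control period).
- viewer.read_camera(name): name is "side" or "top" or "wrist"; returns a dict with "image" (400x640x3 uint8, red, green, blue), "mtx" (3x3 intrinsics, pixels), "dist_coeffs" ([k1, k2, p1, p2, k3] as OpenCV has them; the pictures are not rectified), "view" (4x4, takes a point from world to camera coordinates). Camera axes: x right, y down, z forward; pixel columns grow to the right and rows downward; lengths in mm; the calibration is good to about 2 mm. A picture is of the moment at which its call begins. There is no depth.
- arm.sign_off(): hands the job in; it is judged then, once.
The state is a dict: "clock": time; "joint_positions": joint angles; "dq": joint speeds; "joint_efforts": joint torques, N m; "tcp_pos": TCP position; "ee_rot": TCP orientation; "contact_force": force on the tool from outside, world axes, zero at the start; "torque": the same for the moment, N m; "grip_width": finger opening in mm; "gripper_force": force on a finger pad.
Only numpy, scipy, OpenCV 4.12 (cv2) and the standard library are available. Lean on these libraries where they do the work, as an engineer would, in place of code of your own. Each camera call takes 0.05 s, during which the arm holds its last target. There are 200 camera calls.

TASK

Push the carriage that carries the blue tube rack along its rails to the end stop at the reader housing: press its round black lock button down with the fingertips and keep it held down all the way to the stop, then let go so that the button springs back up and the carriage is locked there. Do not grasp or lift anything: the blue rack stays seated in the carriage's tray, and the jars and the spare rack beside the slide stay where they are.

Things in the scene. Friction and masses are not known exactly. Their poses are not given: they have to be found in the camera images.
- slide_unit: The bench-top slide unit, fixed to the bench: white base plate 130 x 350 mm with two steel rails and, at its +y end, a white reader housing 130 mm wide, 44 mm deep and 90 mm high with a dark window (y from 150 to 194 mm). Origin: on the bench surface under the middle of the rails. Its z is up, its y axis runs along the rails and points to the end stop and reader: the carriage slides along +y. Position and yaw differ from run to run.
- carriage (a joint): Travel of the aluminium carriage (plate 110 x 160 mm, top 33 mm above the bench) along the unit's +y: 0 = start, locked; 0.110 m = against the end stop. Sliding resistance about 2 N. A steel pin under the button locks it in a comb with a notch every 10 mm (1 mm of play), one of them exactly at 0.110. If the button comes up on the way it locks again at the next notch. Stopped short of a notch, the button stays caught down.
- lock (a joint): Downward travel of the lock button: 0 = up (locked), 0.008 m = fully down. The carriage is free once it is down more than 0.005 m. Spring: 1.8 N to start moving, 6 N fully down.
- lock_top (a point): Centre of the flat top of the lock button, a black disc 32 mm in diameter, 49 mm above the bench when up (41 mm when down), on the carriage's rear (-y) part, mid-width. It rides with the carriage: at the start 107 mm along -y from the unit's origin, at the end stop 3 mm along +y. A fixed steel collar 42 mm in diameter, top 38 mm above the bench, surrounds it. The fingertips can drive the carriage by resting on the button or by pushing the ledge in front of it.
- ledge (a point): Middle of the upper rear edge of the upright push ledge on the carriage: a wall 96 mm wide, 8 mm thick, its top 62 mm above the bench, its rear face 26 mm in front (+y) of the button's centre. It is also the rear wall of the rack's tray.
- tray (a point): Centre of the floor of the tray on the carriage, 33 mm above the bench; low walls on the other three sides. It rides with the carriage.
- end_stop (a point): Point midway between the two rubber-faced stop blocks before the reader housing, 38 mm above the bench, where the carriage's front edge arrives.
- tube_rack: Blue rack, loose, standing in the carriage's tray: block 70 x 88 x 30 mm with white-capped microtubes standing 11 mm above it (tops 74 mm above the bench). Origin: centre of its underside, on the tray floor; its long side is along the slide. About 0.2 kg.
- spare_rack: Bystander: black rack 40 x 88 x 30 mm with a few white-capped tubes (41 mm high in all), loose on the bench on the unit's +x side. Origin: centre of its underside.
- reagent: Bystander: amber jar with a paper label and a white lid, 48 mm in diameter, 85 mm high, loose on the bench on the unit's +x side. Origin: centre of its underside.
- specimen: Bystander: clear jar with a paper label and a yellow lid, 54 mm in diameter, 62 mm high, loose on the bench on the unit's -x side. Origin: centre of its underside.
There are look-alikes about, which are no part of the job. There is more than one size of the tube_rack; the job needs the middle-sized.

How it is judged (in metres and radians):
On the way, in this order (a step that is already met when the one before it is completed fails the run):
1. the lock button is pressed down while the carriage is still at its start (value of joint lock above 0.005 m and value of joint carriage below 0.02 m), for 0.05 s.
2. the carriage reaches the end stop with the button still held down (value of joint lock above 0.004 m and value of joint carriage above 0.107 m), for 0.1 s.
At the end, for the whole second after the job is handed in: The carriage is within 3 mm of its end stop (travel over 107 of 110 mm), the lock button has sprung up again (less than 1.5 mm down), the blue rack sits at rest in the tray (within 12 mm, tilt under 0.1 rad), and each of the three bystanders is within 20 mm of where it began (value of joint carriage above 0.107 m and value of joint lock below 0.0015 m and distance between tube_rack and tray below 0.012 m and angle between tube_rack's own z axis and vertical below 0.1 rad and linear speed of tube_rack below 0.02 m/s and not (distance of spare_rack from where it was at the start of the episode above 0.02 m) and not (distance of reagent from where it was at the start of the episode above 0.02 m) and not (distance of specimen from where it was at the start of the episode above 0.02 m)); the robot touches nothing.
It fails at once if the lock button came up on the way (carriage between 6 and 104 mm of travel, button less than 2 mm down) (value of joint carriage between 0.006 and 0.104 m and value of joint lock below 0.002 m).
It fails at once if the blue rack was lifted (more than 15 mm) or tipped (height (world z) of tube_rack above 0.048 m or angle between tube_rack's own z axis and vertical above 0.3 rad).
It fails at once if a bystander was moved or lifted by more than 20 mm (distance of any of spare_rack, reagent, specimen from where it was at the start of the episode above 0.02 m).
It also fails if it takes over 37 s, if anything falls off the work surface, if the arm or the gripper's body presses on something with over 40 N, if the wrist force passes 120 N, or if a joint passes its speed limit or range.

## Working session

There is one attempt and no reset: what is moved stays moved. The work goes in short steps, Python scripts to look and compute and a tool call to move; the robot and the scene stay as the last step left them, time stands still between calls to the robot, and variables do not carry over. Pictures are saved under pics/ and viewed, at most 10 in all, crops included, and the job is handed in when it is done.

Besides the shell and the picture viewer there is one more tool, called after "Call:" as a command line: name --argument value ..., lists and objects as JSON in quotes. arm_command: Moves the arm, as the interface text tells. Its arguments: {"type":"object","properties":{"commands":{"type":"array","items":{"type":"object","properties":{"x":{"type":"number"},"y":{"type":"number"},"z":{"type":"number"},"roll":{"type":"number"},"grip":{"type":"number"}}}},"newtons":{"type":"number"}},"required":["commands"]}

```bash
mkdir -p pics
python3 - <<'E'
from workcell import arm, viewer
import cv2,pickle
d={}
for n in("top","side"):
    c=viewer.read_camera(n);d[n]=c
    cv2.imwrite(f"pics/{n}0.png",c["image"][:,:,::-1])
pickle.dump(d,open("cams.pkl","wb"))
s=arm.state();print(s["clock"],s["tcp_pos"],s["ee_rot"],s["contact_force"],s["grip_width"])
E
```

```text
0.1 [ 203.53879265 -590.25008167  232.67156142] [-9.86665828e-04  9.86266987e-01  1.65155853e-01  2.33318384e-05] [ 0.0622281  -0.15391996 -0.16341252] 86.92573947131972
```

View pics/top0.png

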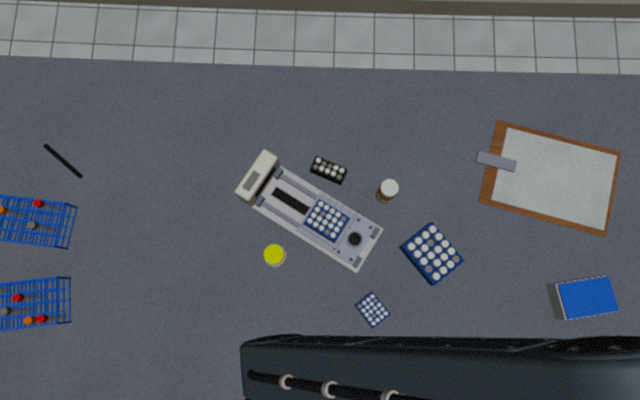

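View pics/side0.png

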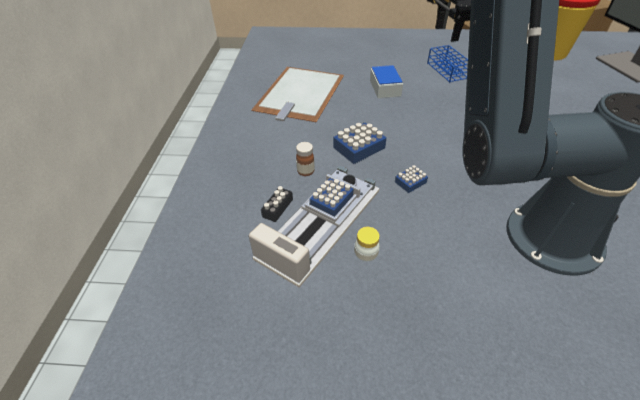

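The top view shows three blue racks: small at (373,310), large at (432,253), and the middle-sized one at (327,220). The middle one sits on the rails behind the black button at (355,239), with the reader at (258,177), so that is the carriage I want. Other black discs or round lids are the amber jar's (388,190) and the yellow one (274,255). I'll check this in a crop and measure.

```bash
cat > h.py <<'E'
import numpy as np,cv2,pickle
def unproj(c,px,z):
    u=cv2.undistortPoints(np.array([[px]],float),c["mtx"],np.array(c["dist_coeffs"],float))[0,0]
    V=np.array(c["view"]);R,t=V[:3,:3],V[:3,3]
    o=-R.T@t;d=R.T@np.array([*u,1]);return o+d*(z-o[2])/d[2]
def proj(c,P):
    V=np.array(c["view"]);return cv2.projectPoints(np.array(P,float).reshape(-1,3),cv2.Rodrigues(V[:3,:3])[0],V[:3,3],c["mtx"],np.array(c["dist_coeffs"],float))[0][:,0]
E
python3 - <<'E'
from h import *
d=pickle.load(open("cams.pkl","rb"));c=d["top"]
im=c["image"][140:280,225:395,::-1]
cv2.imwrite("pics/crop.png",cv2.resize(im,None,fx=4.5,fy=4,interpolation=cv2.INTER_CUBIC)[:600,:800])
g=im.max(2)
sub=(g[85:113,115:145]<60).astype(np.uint8)
n,l,st,ce=cv2.connectedComponentsWithStats(sub)
for i in range(1,n):
  if st[i,4]>20:
    p=ce[i]+[225+115,140+85];print(st[i],p,unproj(c,p,49),unproj(d["side"],(349,180),49))
print("housing",unproj(c,(258,177),90))
for p in[(373,310),(432,253),(327,220)]:print(p,unproj(c,p,40))
E
```

```text
[  9   8  12  12 117] [354.38461538 238.54700855] [ 477.67479856 -123.34317399   49.        ] [ 478.92152169 -118.11551734   49.        ]
housing [611.4539793  110.23674045  90.        ]
(373, 310) [ 312.46916174 -170.00208461   40.        ]
(432, 253) [ 450.18199429 -310.16244429   40.        ]
(327, 220) [522.1082599  -56.75024509  40.        ]
```

View pics/crop.png

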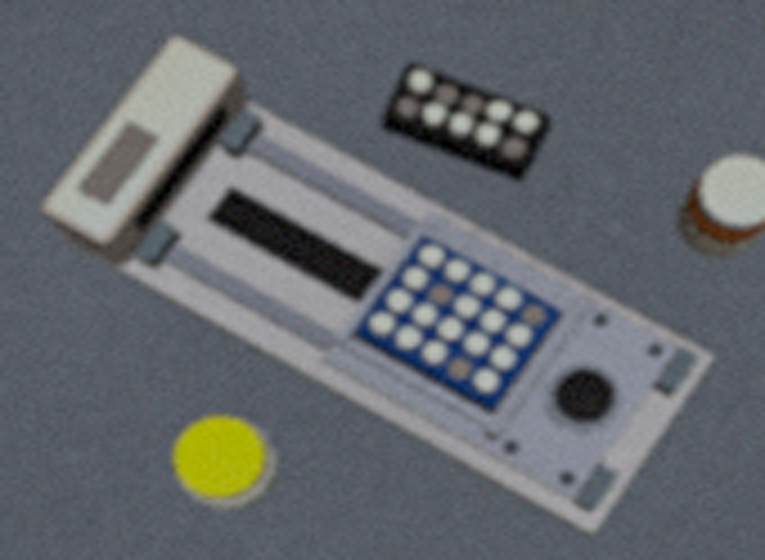

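Crop confirms it: a black disc on the aluminium plate behind the 4×5 blue rack on the rails, with the housing at upper left. Next I fit the slide pose to the corners.

Run:
```python
from h import *
from scipy.optimize import least_squares
from scipy.spatial.transform import Rotation as Rn
from workcell import arm
c=pickle.load(open("cams.pkl","rb"))["top"]
cr=lambda p:(p[0]/4.5+225,p[1]/4+140)
px=np.array([cr((180,38)),cr((243,72)),cr((107,247)),cr((43,210)),(354.38,238.55)])
# +x side = spare rack side (upper/right)
M=np.array([(65,194,90),(65,150,90),(-65,150,90),(-65,194,90),(0,-107,49)],float)
W=lambda q,M:np.c_[M[:,:2]@np.array([[np.cos(q[2]),np.sin(q[2])],[-np.sin(q[2]),np.cos(q[2])]])+q[:2],M[:,2]]
r=least_squares(lambda q:(proj(c,W(q,M))-px).ravel(),[530,-28,-.52])
q=r.x;print(q,np.round(r.fun,2))
B=W(q,np.array([[0,-107,49.],[0,3,41]]));print("button start,end",B)
s=arm.state();w,x,y,z=s["ee_rot"];R=Rn.from_quat([x,y,z,w]).as_matrix();print(R.round(4))
sl=np.array([-np.sin(q[2]),np.cos(q[2]),0]);print("slide",sl,"in tool",R.T@sl)
print("shift to 40mm above (tips z=89)",R.T@(B[0]+[0,0,40+11]-s["tcp_pos"]))
for sg in(1,-1):
    t=R.T@sl*sg;print("roll for tool y along slide",-np.arctan2(t[0],t[1]))
```

```text
[529.25506327 -34.45791833  -0.5323357 ] [-0.9  -1.52  0.47 -0.59  0.21  0.67 -1.13  0.11  1.37  1.17]
button start,end [[ 474.94751069 -126.65168022   49.        ]
 [ 530.77770494  -31.8730465    41.        ]]
[[ 9.454e-01  3.258e-01 -3.000e-04]
 [ 3.258e-01 -9.454e-01  2.000e-03]
 [ 4.000e-04 -1.900e-03 -1.000e+00]]
slide [0.50754722 0.86162394 0.        ] in tool [ 0.760555   -0.64927168  0.00154151]
shift to 40mm above (tips z=89) [ 407.58223124 -349.63133764  133.50118272]
roll for tool y along slide -2.2774237746846087
roll for tool y along slide 0.8641688789051845
```

Call:
arm_command --commands '[{"x":40,"y":-35,"z":0,"roll":0.1,"grip":0},{"x":80,"y":-70,"z":0,"roll":0.2,"grip":0},{"x":120,"y":-105,"z":0,"roll":0.3,"grip":0},{"x":160,"y":-140,"z":10,"roll":0.4,"grip":0},{"x":200,"y":-175,"z":20,"roll":0.5,"grip":0},{"x":240,"y":-210,"z":40,"roll":0.6,"grip":0},{"x":280,"y":-245,"z":60,"roll":0.7,"grip":0},{"x":320,"y":-280,"z":80,"roll":0.8,"grip":0},{"x":360,"y":-315,"z":90,"roll":0.864,"grip":0},{"x":409,"y":-349,"z":95,"roll":0.864,"grip":0},{"x":409,"y":-349,"z":95,"roll":0.864,"grip":0},{"x":409,"y":-349,"z":95,"roll":0.864,"grip":0}]' --newtons 10

```text
clock: 1.6
tcp_pos: [476.4, -127.5, 138.4]
ee_rot: [0.0, 0.965, -0.262, -0.0]
contact_force: [0.2, -0.5, 0.6]
grip_width: 0.3
gripper_force: 0.0
```

Run:
```python
from workcell import arm, viewer
from h import *
d={n:viewer.read_camera(n) for n in("wrist","top")}
pickle.dump(d,open("cams2.pkl","wb"))
c=d["wrist"];cv2.imwrite("pics/w1.png",c["image"][:,:,::-1])
s=arm.state();print(s["clock"],s["tcp_pos"],s["ee_rot"],s["contact_force"],s["grip_width"])
print("expected px",proj(c,[[477.7,-123.3,49],[475,-126.7,49],[531,-32,41]]))
print("tip px",proj(c,[np.array(s["tcp_pos"])-[0,0,11]]))
```

```text
1.7 [ 476.03986727 -128.67995864  138.56629453] [ 8.23042138e-05  9.64589555e-01 -2.63755489e-01 -1.61513840e-04] [-1.14547958  0.58748594  0.26167171] 0.29443790148759597
expected px [[316.36555226 208.84967288]
 [321.81761879 209.5907032 ]
 [186.52218951 206.51766456]]
tip px [[324.62954094 245.20081562]]
```

View pics/w1.png

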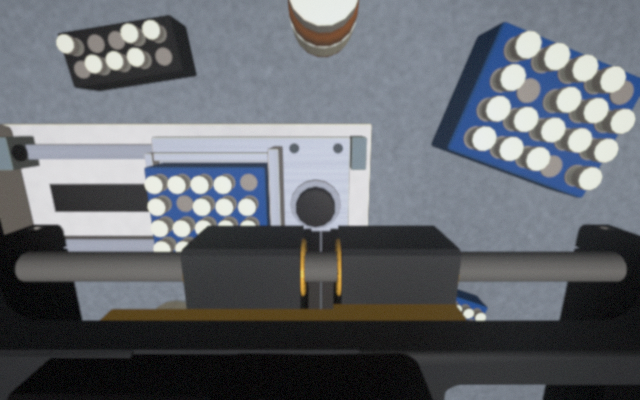

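The wrist view shows the button at about (315,207), close to the (316,209) predicted from the top camera, and the rails parallel to the finger line. I'll take the exact position from this image.

Run:
```python
from h import *
from workcell import arm
from scipy.spatial.transform import Rotation as Rn
c=pickle.load(open("cams2.pkl","rb"))["wrist"]
sub=(c["image"][182:226,290:345].max(2)<70).astype(np.uint8)
n,l,st,ce=cv2.connectedComponentsWithStats(sub)
for i in range(1,n):
  if st[i,4]>100: print(st[i],ce[i]+[290,182],unproj(c,ce[i]+[290,182],49))
e=unproj(c,(30,125),8)-unproj(c,(365,125),8);print("slide dir",e,np.arctan2(-e[0],e[1]))
e=unproj(c,(155,137),40)-unproj(c,(270,137),40);print("slide dir tray",np.arctan2(-e[0],e[1]))
B=np.array([477.4,-123.3,49])
s=arm.state();w,x,y,z=s["ee_rot"];R=Rn.from_quat([x,y,z,w]).as_matrix()
print(R.round(3)); print(s["clock"],"shift tip->button top",R.T@(B-s["tcp_pos"])-[0,0,11])
```

```text
[  7   6  36  38 835] [313.30898204 208.52335329] [ 479.14960786 -121.35842152   49.        ]
slide dir [147.00089809 250.08097452   0.        ] -0.5314104233733096
slide dir tray -0.5312780433253791
[[ 0.861 -0.509 -0.   ]
 [-0.509 -0.861 -0.   ]
 [-0.     0.    -1.   ]]
1.7 shift tip->button top [-1.5425817  -5.34535468 78.56540993]
```

Call:
arm_command --commands '[{"x":-1,"y":-8,"z":25,"grip":0},{"x":-1,"y":-8,"z":50,"grip":0},{"x":-1,"y":-8,"z":68,"grip":0},{"x":-1,"y":-8,"z":74,"grip":0},{"x":-1,"y":-8,"z":78,"grip":0},{"x":-1,"y":-8,"z":81,"grip":0},{"x":-1,"y":-8,"z":84,"grip":0},{"x":-1,"y":-8,"z":86,"grip":0},{"x":-1,"y":-8,"z":86,"grip":0}]'

```text
invalid input
```

Call:
arm_command --commands '[{"x":-1,"y":-8,"z":25,"roll":0,"grip":0},{"x":-1,"y":-8,"z":50,"roll":0,"grip":0},{"x":-1,"y":-8,"z":68,"roll":0,"grip":0},{"x":-1,"y":-8,"z":74,"roll":0,"grip":0},{"x":-1,"y":-8,"z":78,"roll":0,"grip":0},{"x":-1,"y":-8,"z":81,"roll":0,"grip":0},{"x":-1,"y":-8,"z":84,"roll":0,"grip":0},{"x":-1,"y":-8,"z":86,"roll":0,"grip":0},{"x":-1,"y":-8,"z":86,"roll":0,"grip":0}]' --newtons 10

```text
clock: 2.82
tcp_pos: [480.3, -120.6, 52.9]
ee_rot: [0.0, 0.965, -0.263, 0.001]
contact_force: [-1.1, -2.0, 4.1]
grip_width: 0.7
gripper_force: 2.7
```

Call:
arm_command --commands '[{"x":0,"y":0,"z":1,"roll":0,"grip":0},{"x":0,"y":0,"z":2,"roll":0,"grip":0},{"x":0,"y":0,"z":2,"roll":0,"grip":0},{"x":0,"y":0,"z":2,"roll":0,"grip":0}]' --newtons 10

```text
clock: 3.32
tcp_pos: [480.4, -120.5, 52.2]
ee_rot: [0.0, 0.965, -0.263, 0.001]
contact_force: [-3.0, -1.4, 16.1]
grip_width: 0.3
gripper_force: 7.9
```

Run:
```python
from workcell import arm
s=arm.state();print(s["tcp_pos"],s["contact_force"])
```

```text
[ 480.40310124 -120.48271066   52.19364967] [-3.00832561 -1.40731967 16.10313505]
```

Call:
arm_command --commands '[{"x":0,"y":-2,"z":0.5,"roll":0,"grip":0},{"x":0,"y":-5,"z":0.5,"roll":0,"grip":0},{"x":0,"y":-9,"z":0.5,"roll":0,"grip":0},{"x":0,"y":-13,"z":0.5,"roll":0,"grip":0},{"x":0,"y":-17,"z":0.5,"roll":0,"grip":0},{"x":0,"y":-21,"z":0.5,"roll":0,"grip":0},{"x":0,"y":-25,"z":0.5,"roll":0,"grip":0}]' --newtons 10

```text
clock: 4.2
tcp_pos: [493.2, -98.8, 52.2]
ee_rot: [0.0, 0.965, -0.263, 0.001]
contact_force: [-3.4, -1.0, 18.6]
grip_width: 0.3
gripper_force: 9.6
```

Run:
```python
from workcell import arm, viewer
from h import *
c=viewer.read_camera("wrist");cv2.imwrite("pics/w2.png",c["image"][:,:,::-1])
```

```text
(no output)
```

View pics/w2.png

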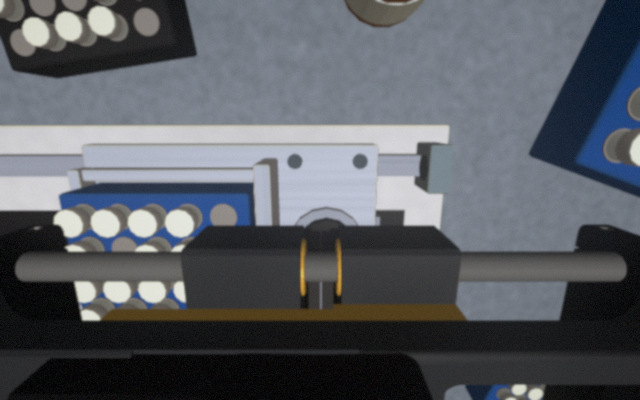

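The carriage rides along with the button held: there is now a gap at its rear stop near (435,165), and the collar is at about (327,215) under the fingers. I'll keep going.

Call:
arm_command --commands '[{"x":0,"y":-5,"z":0,"roll":0,"grip":0},{"x":0,"y":-11,"z":0,"roll":0,"grip":0},{"x":0,"y":-18,"z":0,"roll":0,"grip":0},{"x":0,"y":-25,"z":0,"roll":0,"grip":0},{"x":0,"y":-32,"z":0,"roll":0,"grip":0},{"x":0,"y":-39,"z":0,"roll":0,"grip":0},{"x":0,"y":-46,"z":0,"roll":0,"grip":0},{"x":0,"y":-53,"z":0,"roll":0,"grip":0},{"x":0,"y":-60,"z":0,"roll":0,"grip":0},{"x":0,"y":-66,"z":0,"roll":0,"grip":0},{"x":0,"y":-70,"z":0,"roll":0,"grip":0},{"x":0,"y":-72,"z":0,"roll":0,"grip":0}]' --newtons 10

```text
clock: 5.75
tcp_pos: [529.7, -36.4, 52.2]
ee_rot: [0.0, 0.965, -0.263, 0.001]
contact_force: [-3.1, -0.4, 16.9]
grip_width: 0.6
gripper_force: 8.8
```

Call:
arm_command --commands '[{"x":0,"y":-3,"z":0,"roll":0,"grip":0},{"x":0,"y":-6,"z":0,"roll":0,"grip":0},{"x":0,"y":-9,"z":0,"roll":0,"grip":0},{"x":0,"y":-11,"z":0,"roll":0,"grip":0},{"x":0,"y":-13,"z":0,"roll":0,"grip":0},{"x":0,"y":-15,"z":0,"roll":0,"grip":0},{"x":0,"y":-16,"z":0,"roll":0,"grip":0},{"x":0,"y":-16,"z":0,"roll":0,"grip":0}]' --newtons 10

```text
clock: 6.75
tcp_pos: [536.2, -25.3, 52.1]
ee_rot: [0.002, 0.965, -0.261, -0.0]
contact_force: [-6.8, -11.2, 19.5]
grip_width: 0.3
gripper_force: 9.4
```

Run:
```python
from workcell import arm, viewer
from h import *
s=arm.state();print(s["clock"],s["tcp_pos"],s["contact_force"])
a=[viewer.read_camera(n)["image"][:,:,::-1] for n in("wrist","top")]
t=cv2.resize(a[1][140:280,225:395],(480,400))
cv2.imwrite("pics/w3.png",np.hstack([a[0][:,:320],t]))
```

```text
6.75 [536.19372689 -25.26746461  52.12105675] [ -6.82309485 -11.24128306  19.52752371]
```

View pics/w3.png

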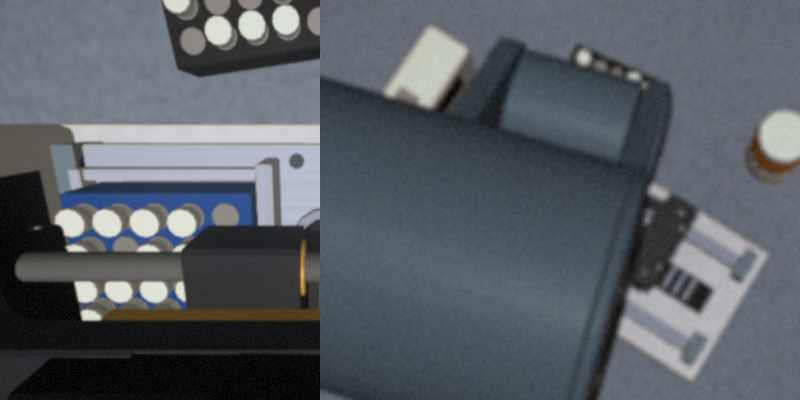

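The wrist view shows the carriage's front edge against the stop block at (75,165) and the rack seated. TCP travel is 110 mm with about 12 N of forward reaction, so it is at the stop and I can let go straight up.

Call:
arm_command --commands '[{"x":0,"y":0,"z":-2,"roll":0,"grip":0},{"x":0,"y":0,"z":-5,"roll":0,"grip":0},{"x":0,"y":0,"z":-9,"roll":0,"grip":0},{"x":0,"y":0,"z":-14,"roll":0,"grip":0},{"x":0,"y":2,"z":-24,"roll":0,"grip":0},{"x":0,"y":5,"z":-50,"roll":0,"grip":0},{"x":0,"y":5,"z":-90,"roll":0,"grip":0},{"x":0,"y":5,"z":-130,"roll":0,"grip":0},{"x":-40,"y":5,"z":-150,"roll":0,"grip":0},{"x":-80,"y":5,"z":-150,"roll":0,"grip":0},{"x":-80,"y":5,"z":-150,"roll":0,"grip":0}]' --newtons 10

```text
clock: 8.22
tcp_pos: [462.1, 15.2, 200.3]
ee_rot: [-0.0, 0.965, -0.262, -0.002]
contact_force: [0.1, -0.0, 1.2]
grip_width: 0.6
gripper_force: 0.0
```

Run:
```python
from workcell import arm, viewer
from h import *
s=arm.state();print(s["clock"],s["tcp_pos"],s["contact_force"])
a=[viewer.read_camera(n) for n in("wrist","side")]
t=cv2.resize(a[1]["image"][160:290,220:400,::-1],(400,400))
cv2.imwrite("pics/w4.png",np.hstack([cv2.resize(a[0]["image"][:,:,::-1],(400,400)),t]))
B0=np.array([478.3,-122.4]);B=B0+110*np.array([.507,.862])
for z in(49,41):print(z,proj(a[0],[[*B,z]]))
pickle.dump(a,open("cams4.pkl","wb"))
```

```text
8.225 [462.0765657   15.21261005 200.34761383] [ 0.12221348 -0.00271637  1.21878927]
49 [[322.135655   100.57176624]]
41 [[322.08685618 101.08469433]]
```

View pics/w4.png

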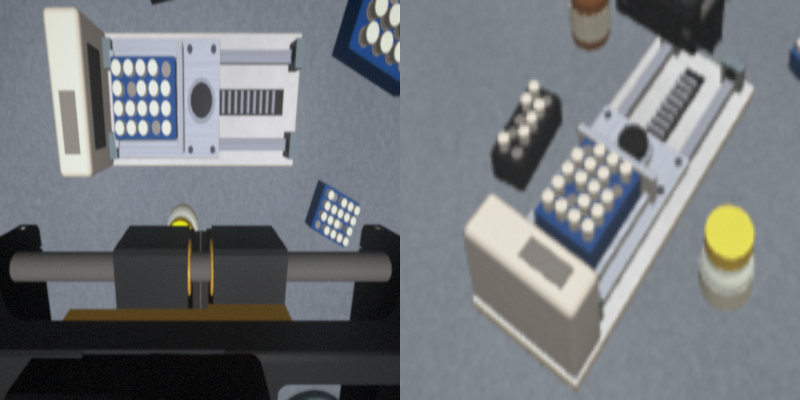

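The carriage is against both stop blocks with the rack seated and the jars in place. Last check before hand-in is whether the button is up, from its height in the side view and the collar gap.

Run:
```python
from h import *
a=pickle.load(open("cams4.pkl","rb"));d=pickle.load(open("cams.pkl","rb"))
B0=np.array([478.3,-122.4]);B=B0+110*np.array([.507,.862])
def blob(im,r):
    y0,y1,x0,x1=r;n,l,st,ce=cv2.connectedComponentsWithStats((im[y0:y1,x0:x1].max(2)<70).astype(np.uint8))
    i=1+np.argmax(st[1:,4]);return st[i],ce[i]+[x0,y0]
print("start side",blob(d["side"]["image"],(172,188,340,358)),proj(d["side"],[[*B0,49]]))
print("now side",blob(a[1]["image"],(196,216,314,336)),proj(a[1],[[*B,49],[*B,41]]))
c1=cv2.resize(a[1]["image"][190:222,305:345,::-1],(400,320),interpolation=cv2.INTER_CUBIC)
c0=cv2.resize(d["side"]["image"][164:196,329:369,::-1],(400,320),interpolation=cv2.INTER_CUBIC)
cv2.imwrite("pics/b.png",np.hstack([c0,c1]))
```

```text
start side (array([ 4,  3, 11,  9, 67], dtype=int32), array([349.59701493, 178.97014925])) [[349.28088605 178.85783149]]
now side (array([ 5,  5, 12, 11, 92], dtype=int32), array([324.90217391, 205.61956522])) [[324.81556552 205.15092297]
 [324.84382612 207.47437052]]
```

View pics/b.png

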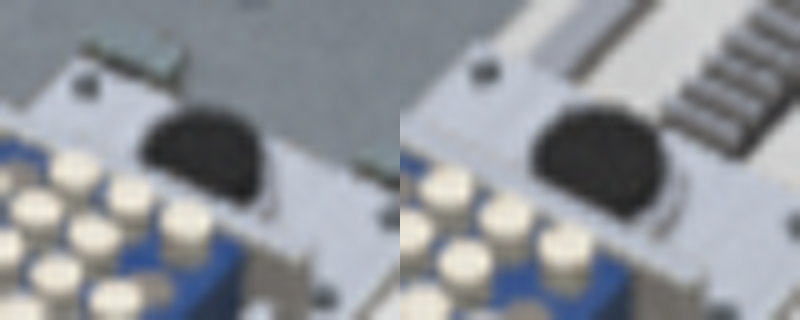

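The button looks the same as at the start, standing above its collar. Its side-view pixel (324.9,205.6) fits the raised height (205.2) rather than the pressed one (207.5). Handing in.

```bash
python3 -c "
from workcell import arm
print(arm.sign_off())"
```

```text
the job is handed in; nothing more can be done
None
```

I pushed the carriage to the end stop with the lock button held down all the way, let the button spring back up to lock it there, and handed the job in; the last pictures showed the rack seated and nothing else moved, but no verdict came back.

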